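# Break down the parcel stack on the postal scale into the routing trays

## Task

Take the stack of four parcels on the postal scale apart from the top, one parcel at a time, and set each one down in the shallow tray of the same colour as the tape on its ends, lengthwise, upright and flat on the tray's floor inside its lips. Keep the parcels upright, set them down rather than dropping them, and leave them all released and at rest.

Things in the scene. Friction and masses are not known exactly. Their poses are not given: they have to be found in the camera images.
- parcel_blue: loose brown cardboard parcel with blue tape wrapped round both ends and a white label on top; 156 mm long (own x) x 58 mm wide (own y) x 38 mm high; at the start lowest, directly on the scale platter. Origin: centre of its underside, z up. About 0.1 to 0.5 kg, rigid.
- parcel_red: loose brown cardboard parcel with red tape wrapped round both ends and a white label on top; 128 mm long (own x) x 56 mm wide (own y) x 38 mm high; at the start second from below, lying crosswise on the blue one. Origin: centre of its underside, z up. About 0.1 to 0.5 kg, rigid.
- parcel_yellow: loose brown cardboard parcel with yellow tape wrapped round both ends and a white label on top; 104 mm long (own x) x 54 mm wide (own y) x 38 mm high; at the start third from below, lying crosswise on the red one. Origin: centre of its underside, z up. About 0.1 to 0.5 kg, rigid.
- parcel_green: loose brown cardboard parcel with green tape wrapped round both ends and a white label on top; 80 mm long (own x) x 52 mm wide (own y) x 38 mm high; at the start on top, lying crosswise on the yellow one. Origin: centre of its underside, z up. About 0.1 to 0.5 kg, rigid.
- tray_blue: fixed shallow blue plastic tray lying on the counter; inside 182 mm long (own x) x 84 mm wide (own y), that is 13 mm of room all round the blue parcel; floor 3 mm thick, lips 4 mm thick and 8 mm high above the counter. Origin: centre of its underside, on the counter; z up.
- tray_red: fixed shallow red plastic tray lying on the counter; inside 154 mm long (own x) x 82 mm wide (own y), that is 13 mm of room all round the red parcel; floor 3 mm thick, lips 4 mm thick and 8 mm high above the counter. Origin: centre of its underside, on the counter; z up.
- tray_yellow: fixed shallow yellow plastic tray lying on the counter; inside 130 mm long (own x) x 80 mm wide (own y), that is 13 mm of room all round the yellow parcel; floor 3 mm thick, lips 4 mm thick and 8 mm high above the counter. Origin: centre of its underside, on the counter; z up.
- tray_green: fixed shallow green plastic tray lying on the counter; inside 106 mm long (own x) x 78 mm wide (own y), that is 13 mm of room all round the green parcel; floor 3 mm thick, lips 4 mm thick and 8 mm high above the counter. Origin: centre of its underside, on the counter; z up.
- scale: fixed flat postal scale on which the stack stands: square steel platter 180 x 180 mm, its top 30 mm above the counter and not moving; a 50 mm deep display of the same height adjoins it on its +x side. Origin: centre of the platter's underside, on the counter.
Things that resemble listed ones, but are neither listed nor needed, are in the scene too. There is more than one size of the tray_yellow; the one meant has the size given above.

How it is judged:
By the outcome, as a careful person would: the job done as asked, in the order asked, and still so for the second after the job is handed in, with the robot touching nothing.
It also fails if it takes over 120 s, if anything falls off the work surface, if the arm or the gripper's body presses on something with over 40 N, if the wrist force passes 120 N, or if a joint passes its speed limit or range.

## Robot

A 6-joint arm with a two-finger parallel gripper is mounted at the origin on the work surface. World frame = base frame: x ahead of the robot, y to its left, z up, the work surface at z = 0. Lengths are in m, angles in rad, forces in N, time in s.
With the tool pointing down it reaches from about 0.4 to 0.925 m from the base axis. Payload 12.5 kg.
Tool frame: the origin (TCP) lies at the very end of the fingers, on their centre line; the grasp point (between the pads) lies 19 mm behind it; z points along the fingers, y is the line along which they close (so a half turn about z gives the same grasp; the last joint's range is limited). The gripper opens to 95 mm and grips with 3 to 60 N. Pads are 20 mm wide; open, the fingers measure 119 mm over their backs; the gripper's body (75 mm by 180 mm) begins 59 mm behind the grasp point.
Start: joints at [-1.427, 0.491, 1.559, -0, 1.092, -0.106], TCP at [0.155, -0.606, 0.215] pointing down, gripper open.
Joint ranges: [-3.1, 3.1], [-0.84, 2.19], [0.05, 2.79], [-1.13, 4.28], [0.06, 2.93], [-2.69, 2.69]. Speed limits (rad/s): [2.22, 2.22, 2.79, 3.14, 3.14, 3.14].

## Interface

Orientations are given as a rotation vector (axis times angle).
In Python, from plant import * gives the robot as it stands.
- The arm moves only by the tool play_rows, never from a script. Its argument "rows" is one flat list of numbers, 7 for each row, row after row: the closure, from -1 (fully open) to 1 (shut), then the shift along the tool's x, y, z in mm, then the turn, a rotation vector about the tool's x, y, z in degrees. A call has 1 to 12 rows; each row is the pose to reach, as a shift and turn from the pose commanded when the call began, along the tool's axes at that moment; what a row does not reach only later rows make up. A row lasts 1/12 s, in which the tool goes at most 41.7 mm and 7.16 degrees, less where a joint would pass 70% of its speed; a pose out of reach is approached as far as the arm can. A call with a gripper value outside its range is refused whole. The fingers move at their own pace and stop on an object; the grip force is fixed at half the most. Time passes only in rows, so rows that repeat a pose let the fingers close. It gives the time, the measured TCP pose, the force, the opening and the grip force at its end, in the units of the state.
- read_state(): the state, without advancing time (a new reading comes with each control period).
- snapshot(name): name is "scene" or "top" or "wrist"; returns (picture, depth): 400x640x3 uint8, blue, green, red; 400x640 float32, m along the optical axis (not along the pixel's ray), 0 where there is no reading.
- camera_info(name): a dict with "camera_matrix" (3x3 intrinsics, pixels), "cam_to_world" (4x4, takes a point from camera to world coordinates); the wrist camera has in their place "hand_eye" (4x4, takes a point from camera to tool coordinates, whose origin is the TCP and whose axes are the flange's). Camera axes: x right, y down, z forward; pixel columns grow to the right and rows downward; lengths in m; the calibration is good to about 2 mm. The wrist camera is an equidistant fisheye: a pixel r from the principal point sees the ray r / f radians off the axis. A picture is of the moment at which its call begins: read the wrist's pose just before it. camera_info takes no time and is no camera call.
- finish_job(): hands the job in; it is judged then, once.
The state is a dict: "time_s": time; "qpos": joint angles; "qvel": joint speeds; "effort": joint torques, N m; "eef_pos": TCP position; "ee_rot": TCP orientation; "contact_force": force on the tool from outside, world axes, zero at the start; "wrist_torque": the same for the moment, N m; "grip_width": finger opening in m; "grasp_force": force on a finger pad.
Only numpy, scipy, OpenCV 4.12 (cv2) and the standard library are available. Lean on these libraries where they do the work, as an engineer would, in place of code of your own. Each camera call takes 0.05 s, during which the arm holds its last target. There are 200 camera calls.

## Working session

There is one attempt and no reset: what is moved stays moved. The work goes in short steps, Python scripts to look and compute and a tool call to move; the robot and the scene stay as the last step left them, time stands still between calls to the robot, and variables do not carry over. Pictures are saved under pics/ and viewed, at most 14 in all, crops included, and the job is handed in when it is done.

Besides the shell and the picture viewer there is one more tool, called in YAML: its name, and indented under it one key for each argument. play_rows: Moves the arm, as the interface text tells. Its arguments: {"type":"object","properties":{"rows":{"type":"array","items":{"type":"number"}}},"required":["rows"]}

```bash
ls; mkdir -p pics; python3 - <<'E'
from plant import *
import cv2
for n in("scene","top"):
    p,d=snapshot(n); cv2.imwrite(f"pics/{n}0.png",p)
    import numpy as np; np.save(f"pics/{n}0.npy",d)
    print(n,camera_info(n))
print(read_state()); print(camera_info("wrist"))
E
```

```text
pics
scene {'camera_matrix': array([[439.9279374 ,   0.        , 318.57040307],
       [  0.        , 439.9279374 , 197.40317287],
       [  0.        ,   0.        ,   1.        ]]), 'cam_to_world': array([[-0.70205606,  0.53464429, -0.47039641,  0.94055083],
       [ 0.71210102,  0.53210372, -0.45801502,  0.4867657 ],
       [ 0.00542456, -0.65652198, -0.75428739,  0.92723972],
       [ 0.        ,  0.        ,  0.        ,  1.        ]])}
top {'camera_matrix': array([[437.45754118,   0.        , 321.66576666],
       [  0.        , 437.45754118, 202.21945628],
       [  0.        ,   0.        ,   1.        ]]), 'cam_to_world': array([[-0.01841197, -0.99253651,  0.12054986,  0.26337789],
       [-0.99951436,  0.0213036 ,  0.02274222, -0.00620471],
       [-0.02514062, -0.12007258, -0.99244674,  1.20878986],
       [ 0.        ,  0.        ,  0.        ,  1.        ]])}
{'time_s': 0.1, 'qpos': array([-1.42660712e+00,  4.91494055e-01,  1.55936157e+00,  1.33597550e-06,
        1.09168278e+00, -1.05550188e-01]), 'qvel': array([-1.57106020e-04, -2.92658205e-03, -1.00972056e-03, -9.1994
[... 317 characters left out ...]
t_force': array([ 0.39066128, -0.33733107, -0.21048675]), 'wrist_torque': array([0.00859958, 0.0034351 , 0.01501662]), 'grasp_force': 0.0, 'grip_width': 0.09515713874700442}
{'camera_matrix': array([[309.70691629,   0.        , 315.53875751],
       [  0.        , 309.70691629, 192.31701885],
       [  0.        ,   0.        ,   1.        ]]), 'hand_eye': array([[-3.16405275e-04, -9.55771646e-01, -2.94109608e-01,
         8.32410008e-02],
       [ 9.99999904e-01, -2.13600740e-04, -3.81666258e-04,
        -7.23073927e-04],
       [ 3.01963757e-04, -2.94109700e-01,  9.55771622e-01,
        -1.68913721e-01],
       [ 0.00000000e+00,  0.00000000e+00,  0.00000000e+00,
         1.00000000e+00]])}
```

View pics/top0.png

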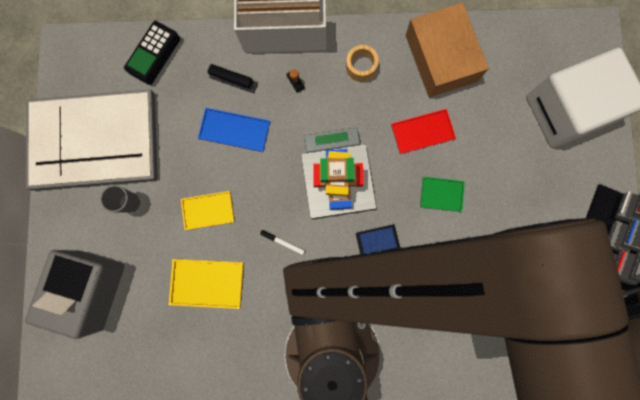

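View pics/scene0.png

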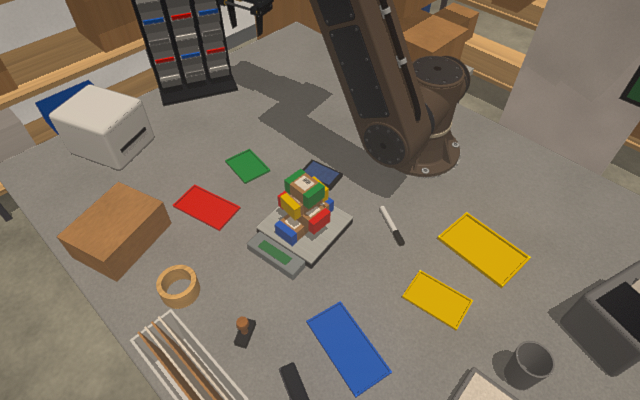

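The top view shows the blue tray at (234,130), red at (424,131), green at (442,194), the small yellow at (207,210) and a larger yellow decoy at (206,283). The stack is at (338,180).

```bash
cat > h.py <<'E'
import numpy as np, cv2
from plant import *
from scipy.spatial.transform import Rotation as R
HUE=dict(blue=(100,125),green=(50,85),yellow=(20,35),red=(170,190))
def mask(p,c,smin=130,vmin=60):
    h=cv2.cvtColor(p,cv2.COLOR_BGR2HSV).astype(int); H=h[...,0]
    if c=='red': H=np.where(H<8,H+180,H)
    a,b=HUE[c]
    return (((H>=a)&(H<=b)&(h[...,1]>smin)&(h[...,2]>vmin))*255).astype(np.uint8)
def ray(info,uv,z):
    K=info['camera_matrix'];T=info['cam_to_world']
    uv=np.atleast_2d(uv).astype(float)
    d=np.c_[(uv-K[[0,1],[2,2]])/K[0,0],np.ones(len(uv))]@T[:3,:3].T
    o=T[:3,3]
    return o+d*((z-o[2])/d[:,2])[:,None]
def cloud(info,d):
    K=info['camera_matrix'];T=info['cam_to_world']
    v,u=np.mgrid[:400,:640]
    P=np.dstack([(u-K[0,2])/K[0,0]*d,(v-K[1,2])/K[1,1]*d,d])
    return P@T[:3,:3].T+T[:3,3]
def rect(P):
    # min-area rect in mm; returns centre (mm), long, short, yaw of long axis (deg)
    (c,s,a)=cv2.minAreaRect((P[:,:2]*1000).astype(np.float32))
    L,S=s
    if L<S: L,S=S,L; a+=90
    a=(a+90)%180-90
    return np.round(c,1),round(L,1),round(S,1),round(a,1)
def tool():
    s=read_state(); return s,R.from_rotvec(s['ee_rot']).as_matrix()
def wcloud(s,d):
    i=camera_info('wrist');K=i['camera_matrix'];T=i['hand_eye']
    v,u=np.mgrid[:400,:640].astype(float)
    x=(u-K[0,2])/K[0,0];y=(v-K[1,2])/K[1,1];r=np.hypot(x,y);k=np.where(r<1e-9,1,np.tan(np.minimum(r,1.4))/np.maximum(r,1e-9))
    P=np.dstack([x*k*d,y*k*d,d])@T[:3,:3].T+T[:3,3]
    return P@R.from_rotvec(s['ee_rot']).as_matrix().T+s['eef_pos']
E
python3 - <<'E'
from h import *
for n in("top","scene"):
    p=cv2.imread(f"pics/{n}0.png");d=np.load(f"pics/{n}0.npy");I=camera_info(n);C=cloud(I,d)
    for c in HUE:
        m=mask(p,c)
        cs,_=cv2.findContours(m,cv2.RETR_EXTERNAL,cv2.CHAIN_APPROX_NONE)
        for k in cs:
            if cv2.contourArea(k)<250: continue
            mm=cv2.drawContours(np.zeros_like(m),[k],-1,255,-1)>0
            zz=np.median(C[mm][:,2])
            print(n,c,k.reshape(-1,2).mean(0).round(),"z",zz.round(3),rect(ray(I,k.reshape(-1,2),0.006)))
    # stack layers
    ok=(d>0)&(abs(C[...,0]-.47)<.2)&(abs(C[...,1]+.03)<.2)
    for z,nm in((.182,'green'),(.144,'yellow'),(.106,'red'),(.068,'blue'),(.03,'scale')):
        m=ok&(abs(C[...,2]-z)<.007)
        m=cv2.morphologyEx(m.astype(np.uint8),cv2.MORPH_OPEN,np.ones((3,3),np.uint8))>0
        if m.sum()>20: print(n,nm,m.sum(),rect(C[m]),np.median(C[m][:,2]).round(4))
E
```

```text
top blue [378. 240.] z 0.015 (array([ 301.3, -129.6]), 90.1, 56.0, -78.1)
top blue [234. 129.] z 0.004 (array([623.9, 267.7]), 190.6, 91.8, 76.9)
top green [442. 194.] z 0.003 (array([ 425.9, -311.2]), 112.4, 84.0, 82.2)
top green [141.  61.] z 0.047 (array([836.6, 539.6]), 63.1, 62.9, -31.8)
top yellow [206. 284.] z 0.005 (array([193.6, 341.9]), 197.3, 125.4, 86.1)
top yellow [207. 210.] z 0.004 (array([394.1, 340.9]), 141.7, 90.0, -82.1)
top red [423. 131.] z 0.004 (array([ 605.6, -267.3]), 164.1, 92.3, -75.9)
top green 739 (array([467.9, -19.5]), 79.5, 53.0, 89.6) 0.1825
top yellow 401 (array([465.6, -22.7]), 105.0, 54.5, -5.7) 0.1447
top red 386 (array([469.2, -23.5]), 127.8, 55.8, -89.9) 0.1067
top blue 316 (array([465. , -24.1]), 157.8, 58.2, 3.0) 0.0685
top scale 3125 (array([490.8, -21. ]), 232.9, 179.9, 7.5) 0.0304
scene blue [348. 348.] z 0.003 (array([622.9, 266.3]), 190.3, 92.1, 76.9)
scene blue [ 60. 102.] z -0.461 (array([ 695.3, -997.3]), 289.2, 139.6, 41.3)
scene green [246. 165.] z 0.004 (array([ 424.3, -313.3]), 112.4, 84.0, 82.2)
scene yellow [438. 299.] z 0.004 (array([393.4, 339.1]), 138.6, 91.7, -81.9)
scene yellow [484. 249.] z 0.005 (array([191.7, 338.5]), 195.7, 131.3, 86.2)
scene yellow [291. 206.] z 0.14 (array([ 442. , -105.5]), 92.8, 40.3, 84.1)
scene red [319. 220.] z 0.102 (array([421.6, -15.3]), 85.6, 42.3, 0.6)
scene red [206. 207.] z 0.004 (array([ 604.6, -268.9]), 167.0, 93.0, -76.2)
scene green 660 (array([468.5, -20.3]), 82.3, 54.7, 90.0) 0.1822
scene yellow 255 (array([466.2, -24.5]), 105.1, 57.2, -5.3) 0.1443
scene red 351 (array([469.9,  20.1]), 58.9, 41.0, -1.8) 0.1064
scene blue 478 (array([465.1, -25.3]), 158.6, 59.5, 3.0) 0.068
scene scale 2967 (array([491.2, -22. ]), 233.1, 182.1, 8.2) 0.0301
```

```bash
cat >> h.py <<'E'
def to(x,y,z,psi):
    """mm, deg (world yaw of tool x): shift and turn for play_rows from present pose"""
    s,M=tool(); p=s['eef_pos']*1000
    c,sn=np.cos(np.radians(psi)),np.sin(np.radians(psi))
    G=np.array([[c,sn,0],[sn,-c,0],[0,0,-1.]])
    print("at",p.round(1),"psi",np.degrees(np.arctan2(M[1,0],M[0,0])).round(1),"F",s['contact_force'].round(1),"w",round(s['grip_width']*1000,1),
      "\n-> shift",(M.T@(np.array([x,y,z])-p)).round(1),"turn",np.degrees(R.from_matrix(M.T@G).as_rotvec()).round(2))
E
python3 -c "
from h import *
to(400,-300,330,50);to(468,-20,280,90)"
```

```text
at [ 154.5 -605.4  214.1] psi 14.3 F [ 0.4 -0.3 -0.2] w 95.2 
-> shift [ 313.4 -235.4 -115.6] turn [-5.000e-02 -2.000e-02 -3.569e+01]
at [ 154.5 -605.4  214.1] psi 14.3 F [ 0.4 -0.3 -0.2] w 95.2 
-> shift [ 448.5 -489.8  -65.4] turn [-4.000e-02 -4.000e-02 -7.569e+01]
```

play_rows:
  rows: [-1, 0, 0, -60, 0, 0, 0, -1, 30, -20, -90, 0, 0, -5, -1, 60, -45, -116, 0, 0, -10, -1, 90, -67, -116, 0, 0, -15, -1, 120, -90, -116, 0, 0, -20, -1, 150, -112, -116, 0, 0, -25, -1, 180, -135, -116, 0, 0, -30, -1, 210, -157, -116, 0, 0, -36, -1, 240, -180, -116, 0, 0, -36, -1, 270, -202, -116, 0, 0, -36, -1, 300, -225, -116, 0, 0, -36, -1, 313, -235, -116, 0, 0, -36]

```text
time_s: 1.1
eef_pos: [0.4014, -0.2974, 0.3306]
ee_rot: [-2.842, -1.338, -0.001]
contact_force: [-0.1, 0.0, 1.0]
grip_width: 0.095
grasp_force: 0.0
```

```bash
python3 -c "
from h import *
to(468,-20,280,90)"
```

```text
at [ 401.4 -297.4  330.6] psi 50.4 F [-0.1  0.   1. ] w 95.0 
-> shift [ 256.3 -125.4   50.8] turn [  0.    -0.04 -39.58]
```

play_rows:
  rows: [-1, 30, -15, 0, 0, 0, -5, -1, 60, -30, 0, 0, 0, -10, -1, 90, -45, 0, 0, 0, -15, -1, 120, -60, 0, 0, 0, -20, -1, 150, -75, 0, 0, 0, -25, -1, 180, -90, 0, 0, 0, -30, -1, 210, -105, 0, 0, 0, -36, -1, 235, -115, 10, 0, 0, -39.6, -1, 250, -122, 30, 0, 0, -39.6, -1, 256.3, -125.4, 50, 0, 0, -39.6, -1, 256.3, -125.4, 50, 0, 0, -39.6, -1, 256.3, -125.4, 50, 0, 0, -39.6]

```text
time_s: 2.1
eef_pos: [0.4666, -0.0231, 0.2803]
ee_rot: [-2.221, -2.22, 0.002]
contact_force: [1.0, -0.8, 1.1]
grip_width: 0.0952
grasp_force: 0.0
```

```bash
cat > look.py <<'E'
from h import *
import sys
s=read_state();p,d=snapshot("wrist");C=wcloud(s,d)
cx,cy,z0,rad=map(float,sys.argv[1:5])   # mm
m=(d>0)&(np.hypot(C[...,0]*1e3-cx,C[...,1]*1e3-cy)<rad)&(abs(C[...,2]*1e3-z0)<6)
m=cv2.morphologyEx(m.astype(np.uint8),cv2.MORPH_OPEN,np.ones((5,5),np.uint8))
cs,_=cv2.findContours(m,cv2.RETR_EXTERNAL,cv2.CHAIN_APPROX_NONE);k=max(cs,key=cv2.contourArea).reshape(-1,2)
print("wrist",len(k),rect(C[k[:,1],k[:,0]]),np.median(C[...,2][m>0]).round(4))
if len(sys.argv)>5: cv2.imwrite("pics/"+sys.argv[5],p)
E
python3 look.py 468 -20 182 90 w1.png; python3 -c "
from h import *
to(468,-20,154,90)"
```

```text
wrist 297 (array([467.6, -19.7]), 81.4, 52.6, 89.3) 0.181
at [467.  -23.6 281.2] psi 89.9 F [ 0.4 -0.1 -0.3] w 94.8 
-> shift [  3.6   1.  127.2] turn [-0.01  0.01 -0.08]
```

View pics/w1.png

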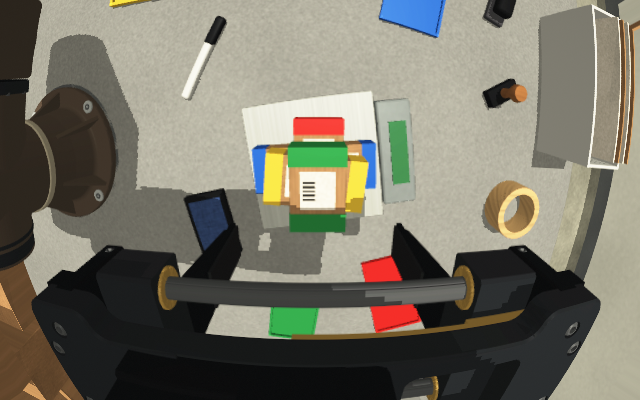

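The wrist view shows the stack at about (318,185) between the open fingers at (215,280) and (415,280). Its green pose agrees with the top camera.

play_rows:
  rows: [-1, 3.6, 1, 20, 0, 0, 0, -1, 3.6, 1, 45, 0, 0, 0, -1, 3.6, 1, 70, 0, 0, 0, -1, 3.6, 1, 95, 0, 0, 0, -1, 3.6, 1, 115, 0, 0, 0, -1, 3.6, 1, 127, 0, 0, 0, -1, 3.6, 1, 127, 0, 0, 0, 1, 3.6, 1, 127, 0, 0, 0, 1, 3.6, 1, 127, 0, 0, 0, 1, 3.6, 1, 127, 0, 0, 0, 1, 3.6, 1, 127, 0, 0, 0, 1, 3.6, 1, 127, 0, 0, 0]

```text
time_s: 3.15
eef_pos: [0.4681, -0.0197, 0.1543]
ee_rot: [2.222, 2.219, 0.001]
contact_force: [0.5, 0.8, -0.4]
grip_width: 0.067
grasp_force: 0.0
```

play_rows:
  rows: [1, 0, 0, 0, 0, 0, 0, 1, 0, 0, 0, 0, 0, 0, 1, 0, 0, 0, 0, 0, 0]

```text
time_s: 3.4
eef_pos: [0.4679, -0.0196, 0.1538]
ee_rot: [2.223, 2.22, 0.0]
contact_force: [-1.1, -0.0, 2.5]
grip_width: 0.0518
grasp_force: 30.0
```

```bash
python3 -c "
from h import *
to(468,-20,260,90);to(425,-312,200,82.2)"
```

```text
at [467.9 -19.6 153.8] psi 89.9 F [-1.1 -0.   2.5] w 51.8 
-> shift [-4.000e-01  1.000e-01 -1.062e+02] turn [ 0.01  0.01 -0.08]
at [467.9 -19.6 153.8] psi 89.9 F [-1.1 -0.   2.5] w 51.8 
-> shift [-292.5  -42.5  -46.2] turn [0.01 0.01 7.72]
```

play_rows:
  rows: [1, 0, 0, -5, 0, 0, 0, 1, 0, 0, -20, 0, 0, 0, 1, 0, 0, -40, 0, 0, 0, 1, 0, 0, -60, 0, 0, 0, 1, -25, -3, -60, 0, 0, 1, 1, -55, -7, -60, 0, 0, 2, 1, -85, -11, -60, 0, 0, 3, 1, -115, -15, -60, 0, 0, 4, 1, -145, -20, -60, 0, 0, 5, 1, -175, -24, -60, 0, 0, 6, 1, -205, -29, -60, 0, 0, 7, 1, -230, -33, -60, 0, 0, 7.7]

```text
time_s: 4.4
eef_pos: [0.4339, -0.2514, 0.2138]
ee_rot: [-2.369, -2.064, 0.0]
contact_force: [0.4, 0.2, -1.7]
grip_width: 0.0517
grasp_force: 30.0
```

play_rows:
  rows: [1, -20, -3, 0, 0, 0, 0, 1, -35, -5, 0, 0, 0, 0, 1, -45, -7, 0, 0, 0, 0, 1, -45, -7, 0, 0, 0, 0, 1, -45, -7, 0, 0, 0, 0]

```text
time_s: 4.82
eef_pos: [0.4214, -0.293, 0.2136]
ee_rot: [-2.368, -2.064, -0.0]
contact_force: [0.7, 0.6, -1.8]
grip_width: 0.0519
grasp_force: 30.0
```

```bash
cat > tray.py <<'E'
from h import *
import sys
c=sys.argv[1]; cx,cy=map(float,sys.argv[2:4])
s=read_state();p,d=snapshot("wrist");C=wcloud(s,d)
m=(mask(p,c)>0)&(d>0)&(C[...,2]<.02)&(C[...,2]>-.01)&(np.hypot(C[...,0]*1e3-cx,C[...,1]*1e3-cy)<130)
print(c,"wrist tray",m.sum(),rect(C[m]) if m.sum()>10 else None)
if len(sys.argv)>4: cv2.imwrite("pics/"+sys.argv[4],p)
E
python3 tray.py green 425 -312 w2.png; python3 -c "
from h import *
to(425,-312,40,82.2)"
```

```text
green wrist tray 2664 (array([ 431.1, -313.8]), 133.3, 91.4, -86.6)
at [ 421.5 -292.6  213.6] psi 82.2 F [ 0.5 -0.5 -1.7] w 51.9 
-> shift [-18.8   6.1 173.6] turn [-0.01 -0.02  0.01]
```

View pics/w2.png

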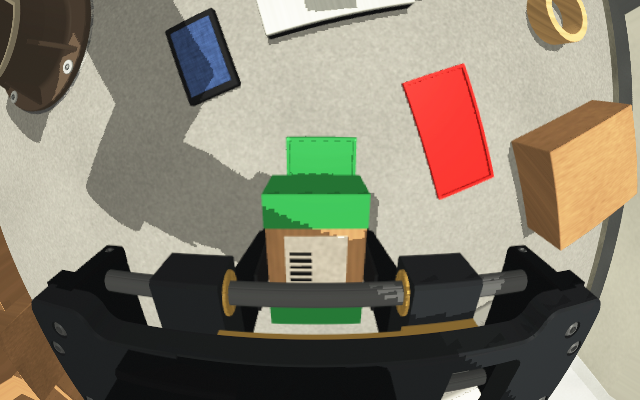

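The green parcel is held level at about (318,250). Its tray shows behind it at (320,157) and is aligned. I'll descend.

play_rows:
  rows: [1, -10, 3, 0, 0, 0, 0, 1, -19, 6, 20, 0, 0, 0, 1, -19, 6, 50, 0, 0, 0, 1, -19, 6, 80, 0, 0, 0, 1, -19, 6, 110, 0, 0, 0, 1, -19, 6, 140, 0, 0, 0, 1, -19, 6, 160, 0, 0, 0, 1, -19, 6, 173, 0, 0, 0, 1, -19, 6, 173, 0, 0, 0, 1, -19, 6, 173, 0, 0, 0]

```text
time_s: 5.7
eef_pos: [0.4252, -0.3127, 0.0404]
ee_rot: [-2.366, -2.066, 0.0]
contact_force: [0.5, 0.9, -1.0]
grip_width: 0.0518
grasp_force: 30.0
```

```bash
cat > held.py <<'E'
from h import *
import sys
c=sys.argv[1]; z0,cx,cy=map(float,sys.argv[2:5])
for n in ("top","scene"):
    p,d=snapshot(n);C=cloud(camera_info(n),d)
    q=(d>0)&(np.hypot(C[...,0]*1e3-cx,C[...,1]*1e3-cy)<130)
    a=q&(abs(C[...,2]*1e3-z0)<7)&(abs(C[...,2]*1e3-z0)<7)
    m=cv2.morphologyEx(a.astype(np.uint8),cv2.MORPH_OPEN,np.ones((3,3),np.uint8))>0
    t=q&(mask(p,c)>0)&(C[...,2]<.011)
    if m.sum()>20: print(n,"parcel",m.sum(),rect(C[m]),"z",np.median(C[m][:,2]).round(4))
    if t.sum()>20: print(n,"tray",t.sum(),rect(C[t]))
E
python3 held.py green 67 425 -312; python3 -c "
from h import *
to(425,-312,13,82.2)"
```

```text
scene parcel 336 (array([ 429.6, -306.6]), 73.5, 63.5, 88.8) z 0.0696
scene tray 174 (array([ 432.5, -278.5]), 84.2, 50.3, -15.1)
at [ 425.5 -313.1   41.6] psi 82.2 F [ 0.6 -1.1 -0.6] w 52.1 
-> shift [ 1.1 -0.7 28.6] turn [0.07 0.05 0.04]
```

play_rows:
  rows: [1, 1, -0.7, 8, 0, 0, 0, 1, 1, -0.7, 16, 0, 0, 0, 1, 1, -0.7, 22, 0, 0, 0, 1, 1, -0.7, 26, 0, 0, 0, 1, 1, -0.7, 27, 0, 0, 0, 1, 1, -0.7, 28, 0, 0, 0, 1, 1, -0.7, 28, 0, 0, 0, 1, 1, -0.7, 28, 0, 0, 0]

```text
time_s: 6.47
eef_pos: [0.4242, -0.3117, 0.0128]
ee_rot: [-2.367, -2.065, 0.0]
contact_force: [-2.1, 1.3, 3.1]
grip_width: 0.0514
grasp_force: 30.0
```

play_rows:
  rows: [-0.6, 0, 0, 0, 0, 0, 0, -0.6, 0, 0, 0, 0, 0, 0, -0.6, 0, 0, 0, 0, 0, 0, -0.6, 0, 0, 0, 0, 0, 0, -0.6, 0, 0, -10, 0, 0, 0, -0.6, 0, 0, -30, 0, 0, 0, -0.6, 0, 0, -60, 0, 0, 0, -1, 0, 0, -100, 0, 0, 0, -1, 0, 0, -140, 0, 0, 0, -1, 0, 0, -180, 0, 0, 0, -1, 0, 0, -220, 0, 0, 0, -1, 0, 0, -240, 0, 0, 0]

```text
time_s: 7.47
eef_pos: [0.4248, -0.3121, 0.2582]
ee_rot: [2.362, 2.062, 0.001]
contact_force: [-0.4, -0.5, -0.4]
grip_width: 0.0946
grasp_force: 0.0
```

```bash
python3 held.py green 41 425 -312; python3 look.py 425 -312 41 70; python3 tray.py green 425 -312 w3.png;python3 look.py 467 -23 144 90;python3 -c "
from h import *
to(466,-23.5,240,-5.5);to(466,-23.5,240,174.5);print(read_state()['qpos'])"
```

```text
top parcel 196 (array([ 427.4, -291.3]), 50.9, 41.4, -7.2) z 0.0411
top tray 251 (array([ 427.9, -292.2]), 83.7, 75.7, -8.6)
scene parcel 388 (array([ 425.2, -312.6]), 84.7, 56.7, 84.1) z 0.0414
scene tray 238 (array([ 426.2, -308.9]), 110.1, 85.0, 82.9)
wrist 239 (array([ 423.8, -312.3]), 81.7, 52.8, 82.1) 0.0401
green wrist tray 2188 (array([ 424.8, -311.1]), 112.0, 84.3, 82.0)
at [ 423.9 -311.3  252.1] psi 82.2 F [ 0.4  0.5 -0.1] w 95.0 
-> shift [290.9   2.7  12.3] turn [-6.000e-02  1.000e-02  8.771e+01]
at [ 423.9 -311.3  252.1] psi 82.2 F [ 0.4  0.5 -0.1] w 95.0 
-> shift [290.9   2.7  12.3] turn [-1.000e-02 -6.000e-02 -9.229e+01]
[-7.59117158e-01  3.11076444e-01  1.74938395e+00 -4.88084124e-05
  1.08206992e+00 -6.23148268e-01]Traceback (most recent call last):
  File "look.py", line 7, in <module>
    cs,_=cv2.findContours(m,cv2.RETR_EXTERNAL,cv2.CHAIN_APPROX_NONE);k=max(cs,key=cv2.contourArea).reshape(-1,2)
                                                                       ~~~^^^^^^^^^^^^^^^^^^^^^^^^
ValueError: max() iterable argument is empty
```

View pics/w3.png

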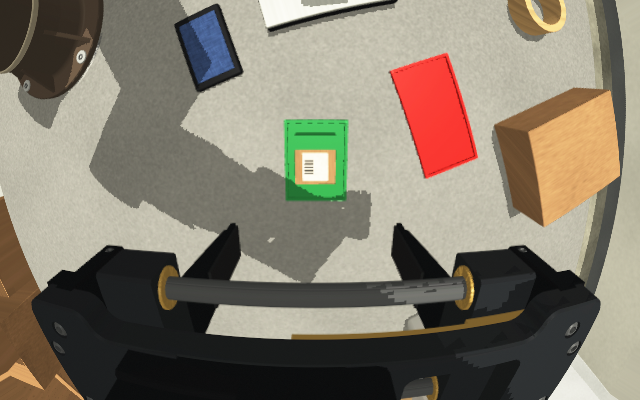

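Green sits centred and aligned in its tray at (316,160). Next is yellow. I'll use psi 174.5 so that the last joint stays in range for its tray.

play_rows:
  rows: [-1, 20, 0, 5, 0, 0, -7, -1, 43, 0, 10, 0, 0, -14, -1, 66, 0, 12, 0, 0, -21, -1, 89, 0, 12, 0, 0, -28, -1, 112, 0, 12, 0, 0, -35, -1, 135, 0, 12, 0, 0, -42, -1, 158, 0, 12, 0, 0, -49, -1, 181, 0, 12, 0, 0, -56, -1, 204, 0, 12, 0, 0, -63, -1, 227, 1, 12, 0, 0, -70, -1, 250, 2, 12, 0, 0, -77, -1, 273, 2.7, 12, 0, 0, -84]

```text
time_s: 8.72
eef_pos: [0.4635, -0.0404, 0.2393]
ee_rot: [-0.368, -3.117, -0.0]
contact_force: [0.2, 0.6, 0.6]
grip_width: 0.0951
grasp_force: 0.0
```

play_rows:
  rows: [-1, 0, 18, 0, 0, 0, -7, -1, 0, 18, 0, 0, 0, -8.3, -1, 0, 18, 0, 0, 0, -8.3, -1, 0, 18, 0, 0, 0, -8.3]

```text
time_s: 9.05
eef_pos: [0.4679, -0.0246, 0.2399]
ee_rot: [-0.155, -3.136, 0.0]
contact_force: [-0.4, -0.3, 0.6]
grip_width: 0.0951
grasp_force: 0.0
```

```bash
python3 look.py 467 -23 144 90 w4.png;python3 -c "
from h import *
to(466,-23.5,116,174.5)"
```

```text
wrist 379 (array([464.5, -23.5]), 104.6, 55.0, -5.5) 0.1431
at [468.  -24.9 240. ] psi 174.3 F [ 0.   0.2 -0.7] w 95.1 
-> shift [  2.    1.2 124.1] turn [-0.01 -0.07 -0.18]
```

play_rows:
  rows: [-1, 2.5, 1.2, 20, 0, 0, -0.2, -1, 2.5, 1.2, 45, 0, 0, -0.2, -1, 2.5, 1.2, 70, 0, 0, -0.2, -1, 2.5, 1.2, 95, 0, 0, -0.2, -1, 2.5, 1.2, 115, 0, 0, -0.2, -1, 2.5, 1.2, 124, 0, 0, -0.2, -1, 2.5, 1.2, 124, 0, 0, -0.2, 0, 2.5, 1.2, 124, 0, 0, -0.2, 1, 2.5, 1.2, 124, 0, 0, -0.2, 1, 2.5, 1.2, 124, 0, 0, -0.2, 1, 2.5, 1.2, 124, 0, 0, -0.2, 1, 2.5, 1.2, 124, 0, 0, -0.2]

```text
time_s: 10.1
eef_pos: [0.4662, -0.0228, 0.1173]
ee_rot: [0.145, 3.137, -0.0]
contact_force: [0.1, 0.1, -0.5]
grip_width: 0.0672
grasp_force: 0.0
```

play_rows:
  rows: [1, 0, 0, 0, 0, 0, 0, 1, 0, 0, 0, 0, 0, 0, 1, 0, 0, 0, 0, 0, 0, 1, 0, 0, 0, 0, 0, 0]

```text
time_s: 10.43
eef_pos: [0.466, -0.0228, 0.1169]
ee_rot: [0.145, 3.138, -0.0]
contact_force: [-0.9, -0.9, 4.6]
grip_width: 0.0539
grasp_force: 30.0
```

```bash
python3 -c "
from h import *
to(466,-23.5,216,174.5);to(393.8,340,190,98)"
```

```text
at [466.  -22.8 116.9] psi 174.7 F [-0.9 -0.9  4.6] w 53.9 
-> shift [ -0.1  -0.8 -99.1] turn [-0.01  0.03  0.22]
at [466.  -22.8 116.9] psi 174.7 F [-0.9 -0.9  4.6] w 53.9 
-> shift [105.3 354.5 -73.2] turn [1.000e-02 3.000e-02 7.672e+01]
```

play_rows:
  rows: [1, 0, 0, -5, 0, 0, 0, 1, 0, 0, -20, 0, 0, 0, 1, 0, 0, -45, 0, 0, 0, 1, 0, 0, -75, 0, 0, 0, 1, 5, 18, -80, 0, 0, 4, 1, 13, 44, -80, 0, 0, 10, 1, 21, 70, -80, 0, 0, 16, 1, 29, 96, -80, 0, 0, 22, 1, 37, 124, -80, 0, 0, 28, 1, 45, 152, -80, 0, 0, 34, 1, 53, 180, -80, 0, 0, 40, 1, 61, 208, -80, 0, 0, 46]

```text
time_s: 11.43
eef_pos: [0.4236, 0.1913, 0.1967]
ee_rot: [-1.367, -2.828, 0.001]
contact_force: [1.7, 0.4, -1.4]
grip_width: 0.0536
grasp_force: 30.0
```

```bash
python3 -c "
from h import *
to(393.8,340,190,98)"
```

```text
at [423.6 191.3 196.7] psi 128.4 F [ 1.7  0.4 -1.4] w 53.6 
-> shift [135.   69.    6.7] turn [-2.000e-02  0.000e+00  3.041e+01]
```

play_rows:
  rows: [1, 23, 12, 0, 0, 0, 5, 1, 46, 24, 0, 0, 0, 10, 1, 69, 36, 0, 0, 0, 16, 1, 92, 48, 0, 0, 0, 22, 1, 115, 60, 0, 0, 0, 28, 1, 130, 67, 0, 0, 0, 30, 1, 130, 67, 0, 0, 0, 30, 1, 130, 67, 0, 0, 0, 30]

```text
time_s: 12.1
eef_pos: [0.3948, 0.3336, 0.1964]
ee_rot: [-2.043, -2.386, 0.001]
contact_force: [1.0, 0.0, -1.6]
grip_width: 0.0538
grasp_force: 30.0
```

```bash
python3 tray.py yellow 394 340; python3 -c "
from h import *
to(393.8,340,13,98)"
```

```text
yellow wrist tray 3322 (array([385.6, 357. ]), 144.9, 112.2, 15.8)
at [395.  333.  196.4] psi 98.8 F [ 0.4 -0.6 -0.8] w 53.9 
-> shift [  7.2  -0.  183.4] turn [-0.04  0.03  0.82]
```

play_rows:
  rows: [1, 4, 0, 15, 0, 0, 0.4, 1, 7, 0, 40, 0, 0, 0.8, 1, 7, 0, 70, 0, 0, 0.8, 1, 7, 0, 100, 0, 0, 0.8, 1, 7, 0, 130, 0, 0, 0.8, 1, 7, 0, 150, 0, 0, 0.8, 1, 7, 0, 162, 0, 0, 0.8, 1, 7, 0, 170, 0, 0, 0.8, 1, 7, 0, 170, 0, 0, 0.8, 1, 7, 0, 170, 0, 0, 0.8]

```text
time_s: 12.98
eef_pos: [0.3947, 0.3398, 0.0269]
ee_rot: [2.063, 2.369, -0.0]
contact_force: [-0.0, 0.4, -0.7]
grip_width: 0.0538
grasp_force: 30.0
```

```bash
python3 held.py yellow 53 394 340; python3 -c "
from h import *
to(393.8,340,13.9,98)"
```

```text
top parcel 286 (array([399.3, 308.9]), 55.3, 38.8, 8.5) z 0.0545
top tray 396 (array([398.8, 312.4]), 90.6, 81.6, 7.7)
scene parcel 304 (array([393.7, 340.2]), 106.8, 56.8, -84.7) z 0.0546
scene tray 851 (array([385.3, 338. ]), 139.0, 106.9, -82.5)
at [394.8 340.3  27.5] psi 97.9 F [ 0.1 -0.5 -2. ] w 53.8 
-> shift [-0.1 -1.1 13.6] turn [ 0.08 -0.03 -0.1 ]
```

play_rows:
  rows: [1, 0, -1, 5, 0, 0, 0, 1, 0, -1, 9, 0, 0, 0, 1, 0, -1, 11, 0, 0, 0, 1, 0, -1, 12, 0, 0, 0, 1, 0, -1, 13, 0, 0, 0, 1, 0, -1, 13.5, 0, 0, 0, 1, 0, -1, 13.5, 0, 0, 0]

```text
time_s: 13.67
eef_pos: [0.3932, 0.3401, 0.0139]
ee_rot: [2.063, 2.369, 0.0]
contact_force: [-2.3, -3.0, 11.9]
grip_width: 0.0541
grasp_force: 30.0
```

play_rows:
  rows: [-0.6, 0, 0, 0, 0, 0, 0, -0.6, 0, 0, 0, 0, 0, 0, -0.6, 0, 0, 0, 0, 0, 0, -0.6, 0, 0, 0, 0, 0, 0, -0.6, 0, 0, -10, 0, 0, 0, -0.6, 0, 0, -30, 0, 0, 0, -0.6, 0, 0, -60, 0, 0, 0, -1, 0, 0, -90, 0, 0, 0, -1, 0, 0, -120, 0, 0, 0, -1, 0, 0, -150, 0, 0, 0, -1, 0, 0, -180, 0, 0, 0, -1, 0, 0, -190, 0, 0, 0]

```text
time_s: 14.67
eef_pos: [0.394, 0.3407, 0.2077]
ee_rot: [2.062, 2.368, 0.009]
contact_force: [0.1, -0.2, -0.3]
grip_width: 0.0946
grasp_force: 0.0
```

```bash
python3 look.py 394 340 41 80 w5.png; python3 tray.py yellow 394 340; python3 -c "
from h import *
to(469.5,-23.5,190,90)"
```

```text
wrist 286 (array([392.2, 341. ]), 105.1, 54.8, -82.2) 0.04
yellow wrist tray 3297 (array([392.6, 338.8]), 142.1, 90.2, -82.0)
at [393.7 340.5 205.2] psi 97.9 F [-1.6  0.1 -0.5] w 94.8 
-> shift [-371.    24.9   14.7] turn [ 0.2  -0.11  7.92]
```

View pics/w5.png

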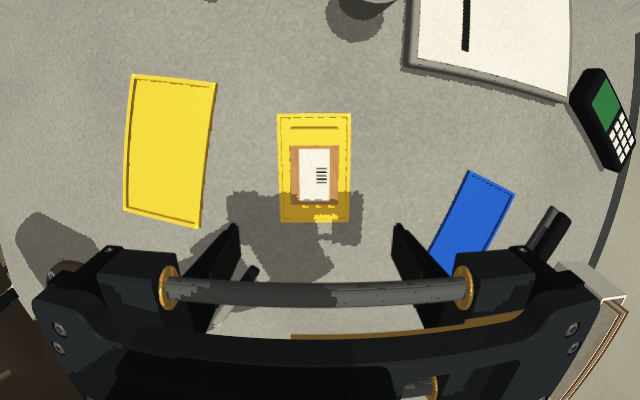

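Yellow sits centred in the small tray at (315,170). Next is red.

play_rows:
  rows: [-1, -25, 2, 5, 0, 0, 1, -1, -60, 4, 10, 0, 0, 2, -1, -95, 6, 10, 0, 0, 3, -1, -130, 9, 10, 0, 0, 4, -1, -165, 12, 10, 0, 0, 5, -1, -200, 14, 10, 0, 0, 6, -1, -235, 16, 10, 0, 0, 7, -1, -270, 18, 10, 0, 0, 7.9, -1, -305, 21, 10, 0, 0, 7.9, -1, -335, 23, 10, 0, 0, 7.9, -1, -360, 25, 10, 0, 0, 7.9, -1, -371, 25, 10, 0, 0, 7.9]

```text
time_s: 15.77
eef_pos: [0.469, -0.0264, 0.1916]
ee_rot: [-2.222, -2.218, 0.002]
contact_force: [-0.4, 0.2, -1.0]
grip_width: 0.0949
grasp_force: 0.0
```

play_rows:
  rows: [-1, 0, 0, 0, 0, 0, 0, -1, 0, 0, 0, 0, 0, 0]

```text
time_s: 15.93
eef_pos: [0.4685, -0.0237, 0.1921]
ee_rot: [-2.221, -2.219, 0.002]
contact_force: [-0.4, 0.3, 0.1]
grip_width: 0.0955
grasp_force: 0.0
```

```bash
python3 look.py 467 -23 106 90;python3 -c "
from h import *
to(469,-23.5,78,90)"
```

```text
wrist 426 (array([468.5, -23.5]), 128.9, 57.2, -89.7) 0.105
at [468.5 -23.1 192.4] psi 90.0 F [-0.2  0.2  0.4] w 95.1 
-> shift [ -0.4   0.7 114.4] turn [-0.09 -0.02  0.01]
```

play_rows:
  rows: [-1, 0, 0.5, 20, 0, 0, 0, -1, 0, 0.5, 45, 0, 0, 0, -1, 0, 0.5, 70, 0, 0, 0, -1, 0, 0.5, 90, 0, 0, 0, -1, 0, 0.5, 106, 0, 0, 0, -1, 0, 0.5, 114, 0, 0, 0, -1, 0, 0.5, 114, 0, 0, 0, 0, 0, 0.5, 114, 0, 0, 0, 1, 0, 0.5, 114, 0, 0, 0, 1, 0, 0.5, 114, 0, 0, 0, 1, 0, 0.5, 114, 0, 0, 0, 1, 0, 0.5, 114, 0, 0, 0]

```text
time_s: 16.98
eef_pos: [0.4698, -0.024, 0.0797]
ee_rot: [2.221, 2.221, 0.001]
contact_force: [0.1, -1.5, -0.4]
grip_width: 0.067
grasp_force: 0.0
```

play_rows:
  rows: [1, 0, 0, 0, 0, 0, 0, 1, 0, 0, 0, 0, 0, 0, 1, 0, 0, 0, 0, 0, 0, 1, 0, 0, 0, 0, 0, 0]

```text
time_s: 17.32
eef_pos: [0.4696, -0.0239, 0.0793]
ee_rot: [2.221, 2.221, 0.0]
contact_force: [-2.0, 0.0, 6.7]
grip_width: 0.0559
grasp_force: 30.0
```

```bash
python3 -c "
from h import *
to(605,-268,170,104)"
```

```text
at [469.6 -23.9  79.3] psi 90.0 F [-2.   0.   6.7] w 55.9 
-> shift [-244.1  135.4  -90.6] turn [ 1.000e-02  1.000e-02 -1.399e+01]
```

play_rows:
  rows: [1, 0, 0, -5, 0, 0, 0, 1, 0, 0, -20, 0, 0, 0, 1, 0, 0, -45, 0, 0, 0, 1, 0, 0, -75, 0, 0, 0, 1, -17, 10, -90, 0, 0, -1, 1, -43, 24, -90, 0, 0, -3, 1, -70, 39, -90, 0, 0, -5, 1, -97, 54, -90, 0, 0, -7, 1, -124, 69, -90, 0, 0, -9, 1, -151, 84, -90, 0, 0, -11, 1, -178, 99, -90, 0, 0, -13, 1, -205, 114, -90, 0, 0, -14]

```text
time_s: 18.32
eef_pos: [0.5839, -0.2302, 0.169]
ee_rot: [-1.931, -2.477, 0.0]
contact_force: [1.0, 0.5, -3.1]
grip_width: 0.0556
grasp_force: 30.0
```

play_rows:
  rows: [1, -20, 11, 0, 0, 0, 0, 1, -30, 16, 0, 0, 0, 0, 1, -30, 16, 0, 0, 0, 0, 1, -30, 16, 0, 0, 0, 0]

```text
time_s: 18.65
eef_pos: [0.6059, -0.254, 0.1685]
ee_rot: [-1.934, -2.474, 0.0]
contact_force: [0.1, 0.3, -2.9]
grip_width: 0.0559
grasp_force: 30.0
```

```bash
python3 -c "
from h import *
to(605,-268,14.3,104)"
```

```text
at [ 605.9 -254.   168.5] psi 104.0 F [ 0.1  0.3 -2.9] w 55.9 
-> shift [-13.5  -4.1 154.1] turn [-0.07 -0.06 -0.02]
```

play_rows:
  rows: [1, -7, -2, 10, 0, 0, 0, 1, -13.5, -4, 30, 0, 0, 0, 1, -13.5, -4, 60, 0, 0, 0, 1, -13.5, -4, 90, 0, 0, 0, 1, -13.5, -4, 115, 0, 0, 0, 1, -13.5, -4, 132, 0, 0, 0, 1, -13.5, -4, 141, 0, 0, 0, 1, -13.5, -4, 141, 0, 0, 0, 1, -13.5, -4, 141, 0, 0, 0]

```text
time_s: 19.4
eef_pos: [0.6058, -0.268, 0.0284]
ee_rot: [-1.933, -2.476, 0.0]
contact_force: [-0.4, 0.2, -2.1]
grip_width: 0.0559
grasp_force: 30.0
```

```bash
python3 held.py red 54 605 -268; python3 -c "
from h import *
to(605,-268,14.3,104)"
```

```text
scene parcel 566 (array([ 644.3, -247.7]), 157.4, 106.5, 12.4) z 0.0559
scene tray 612 (array([ 600.1, -285.8]), 198.7, 110.1, -75.9)
at [ 606.4 -268.4   29.5] psi 104.0 F [ 0.4 -0.  -2.3] w 56.0 
-> shift [ 0.7 -1.2 15.2] turn [0.08 0.08 0.03]
```

play_rows:
  rows: [1, 0.5, -1, 5, 0, 0, 0, 1, 0.5, -1, 9, 0, 0, 0, 1, 0.5, -1, 12, 0, 0, 0, 1, 0.5, -1, 13, 0, 0, 0, 1, 0.5, -1, 14, 0, 0, 0, 1, 0.5, -1, 14.5, 0, 0, 0, 1, 0.5, -1, 14.5, 0, 0, 0]

```text
time_s: 20.08
eef_pos: [0.6046, -0.2679, 0.0144]
ee_rot: [-1.934, -2.476, 0.0]
contact_force: [-4.2, 1.6, 5.0]
grip_width: 0.0559
grasp_force: 30.0
```

play_rows:
  rows: [-0.6, 0, 0, 0, 0, 0, 0, -0.6, 0, 0, 0, 0, 0, 0, -0.6, 0, 0, 0, 0, 0, 0, -0.6, 0, 0, 0, 0, 0, 0, -0.6, 0, 0, -10, 0, 0, 0, -0.6, 0, 0, -30, 0, 0, 0, -0.6, 0, 0, -60, 0, 0, 0, -1, 0, 0, -90, 0, 0, 0, -1, 0, 0, -120, 0, 0, 0, -1, 0, 0, -150, 0, 0, 0, -1, 0, 0, -180, 0, 0, 0, -1, 0, 0, -190, 0, 0, 0]

```text
time_s: 21.08
eef_pos: [0.6058, -0.2684, 0.2092]
ee_rot: [1.93, 2.471, 0.001]
contact_force: [0.3, -0.2, 0.2]
grip_width: 0.0949
grasp_force: 0.0
```

```bash
python3 look.py 605 -268 41 80 w6.png; python3 tray.py red 605 -268; python3 -c "
from h import *
to(465,-24.5,170,183)"
```

```text
wrist 340 (array([ 603.9, -267.9]), 128.2, 56.1, -76.2) 0.04
red wrist tray 3733 (array([ 604.4, -268.5]), 164.7, 92.5, -75.6)
at [ 605.3 -268.2  206.3] psi 104.0 F [ 0.3 -0.1 -1. ] w 95.0 
-> shift [270.6 -77.2  35.2] turn [ 3.000e-02  2.700e-01 -7.899e+01]
```

View pics/w6.png

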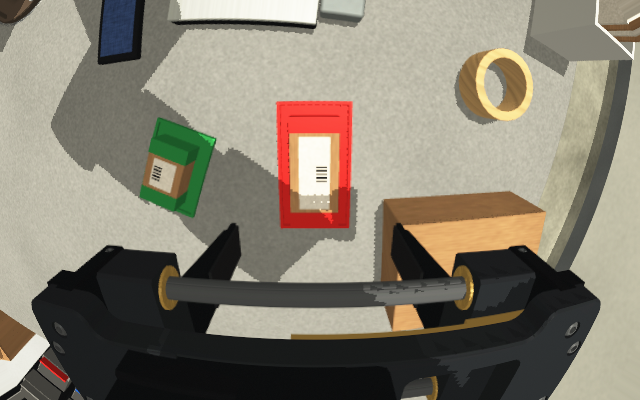

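Red sits centred in its tray at (315,165). Last is blue, at psi 3.

play_rows:
  rows: [-1, 20, -6, 3, 0, 0, 7, -1, 43, -12, 6, 0, 0, 14, -1, 66, -19, 9, 0, 0, 21, -1, 89, -25, 12, 0, 0, 28, -1, 112, -32, 15, 0, 0, 35, -1, 135, -39, 18, 0, 0, 42, -1, 158, -45, 21, 0, 0, 49, -1, 181, -52, 24, 0, 0, 56, -1, 204, -58, 27, 0, 0, 63, -1, 227, -65, 30, 0, 0, 70, -1, 250, -71, 33, 0, 0, 77, -1, 265, -75, 35, 0, 0, 84]

```text
time_s: 22.18
eef_pos: [0.4656, -0.0273, 0.167]
ee_rot: [-3.094, -0.537, 0.005]
contact_force: [0.5, 0.9, -0.2]
grip_width: 0.095
grasp_force: 0.0
```

play_rows:
  rows: [-1, 0, 0, 0, 0, 0, 7, -1, 0, 0, 0, 0, 0, 14, -1, 0, 0, 0, 0, 0, 17, -1, 0, 0, 0, 0, 0, 17, -1, 0, 0, 0, 0, 0, 17]

```text
time_s: 22.6
eef_pos: [0.4672, -0.0289, 0.1676]
ee_rot: [-3.14, -0.086, 0.003]
contact_force: [-1.1, 0.6, -0.2]
grip_width: 0.0951
grasp_force: 0.0
```

```bash
python3 look.py 467 -23 68 100;python3 -c "
from h import *
to(465,-24.5,40,3)"
```

```text
wrist 459 (array([463.7, -24.6]), 157.3, 58.9, 2.6) 0.0671
at [467.3 -28.9 167.8] psi 3.1 F [ 0.8  0.7 -1. ] w 94.8 
-> shift [ -1.9  -4.5 127.8] turn [-0.02  0.09  0.14]
```

play_rows:
  rows: [-1, -2.5, -4.5, 20, 0, 0, 0, -1, -2.5, -4.5, 45, 0, 0, 0, -1, -2.5, -4.5, 70, 0, 0, 0, -1, -2.5, -4.5, 95, 0, 0, 0, -1, -2.5, -4.5, 115, 0, 0, 0, -1, -2.5, -4.5, 127, 0, 0, 0, -1, -2.5, -4.5, 127, 0, 0, 0, 0, -2.5, -4.5, 127, 0, 0, 0, 1, -2.5, -4.5, 127, 0, 0, 0, 1, -2.5, -4.5, 127, 0, 0, 0, 1, -2.5, -4.5, 127, 0, 0, 0, 1, -2.5, -4.5, 127, 0, 0, 0]

```text
time_s: 23.65
eef_pos: [0.4653, -0.0246, 0.0423]
ee_rot: [3.14, 0.083, 0.002]
contact_force: [0.4, -0.5, 0.9]
grip_width: 0.0673
grasp_force: 0.0
```

play_rows:
  rows: [1, 0, 0, 0, 0, 0, 0, 1, 0, 0, 0, 0, 0, 0, 1, 0, 0, 0, 0, 0, 0, 1, 0, 0, 0, 0, 0, 0]

```text
time_s: 23.98
eef_pos: [0.4652, -0.0247, 0.042]
ee_rot: [3.14, 0.083, 0.001]
contact_force: [-1.6, -0.9, 6.7]
grip_width: 0.0575
grasp_force: 30.0
```

```bash
python3 -c "
from h import *
to(623.3,266.7,130,76.9)"
```

```text
at [465.2 -24.7  42. ] psi 3.0 F [-1.6 -0.9  6.7] w 57.5 
-> shift [ 173.2 -282.7  -87.9] turn [ 4.000e-02 -2.000e-02 -7.389e+01]
```

play_rows:
  rows: [1, 0, 0, -5, 0, 0, 0, 1, 0, 0, -20, 0, 0, 0, 1, 0, 0, -45, 0, 0, 0, 1, 0, 0, -75, 0, 0, 0, 1, 12, -20, -90, 0, 0, -4, 1, 28, -45, -90, 0, 0, -10, 1, 44, -71, -90, 0, 0, -16, 1, 60, -97, -90, 0, 0, -22, 1, 76, -123, -90, 0, 0, -28, 1, 92, -149, -90, 0, 0, -34, 1, 108, -175, -90, 0, 0, -40, 1, 124, -201, -90, 0, 0, -46]

```text
time_s: 24.98
eef_pos: [0.5784, 0.1841, 0.1316]
ee_rot: [-2.855, -1.311, 0.001]
contact_force: [0.8, -0.2, -2.8]
grip_width: 0.0579
grasp_force: 30.0
```

```bash
python3 -c "
from h import *
to(623.3,266.7,130,76.9)"
```

```text
at [578.4 184.1 131.6] psi 49.3 F [ 0.8 -0.2 -2.8] w 57.9 
-> shift [ 91.9 -19.8   1.5] turn [ -0.04   0.04 -27.58]
```

play_rows:
  rows: [1, 20, -4, 0, 0, 0, -5, 1, 40, -8, 0, 0, 0, -11, 1, 60, -13, 0, 0, 0, -17, 1, 75, -16, 0, 0, 0, -23, 1, 84, -18, 0, 0, 0, -27, 1, 84, -18, 0, 0, 0, -27, 1, 84, -18, 0, 0, 0, -27]

```text
time_s: 25.57
eef_pos: [0.6193, 0.2578, 0.1312]
ee_rot: [-2.477, -1.932, 0.002]
contact_force: [-0.0, 0.8, -2.1]
grip_width: 0.0578
grasp_force: 30.0
```

```bash
python3 -c "
from h import *
to(623.3,266.7,15,76.9)"
```

```text
at [619.3 257.8 131.2] psi 75.9 F [-0.   0.8 -2.1] w 57.8 
-> shift [  9.7   1.9 116.2] turn [-0.06  0.04 -0.99]
```

play_rows:
  rows: [1, 5, 1, 10, 0, 0, -0.5, 1, 9.5, 1.9, 30, 0, 0, -1, 1, 9.5, 1.9, 55, 0, 0, -1, 1, 9.5, 1.9, 80, 0, 0, -1, 1, 9.5, 1.9, 95, 0, 0, -1, 1, 9.5, 1.9, 102, 0, 0, -1, 1, 9.5, 1.9, 102, 0, 0, -1, 1, 9.5, 1.9, 102, 0, 0, -1]

```text
time_s: 26.23
eef_pos: [0.6241, 0.2664, 0.0298]
ee_rot: [2.459, 1.955, -0.0]
contact_force: [-0.5, 0.6, -1.7]
grip_width: 0.0579
grasp_force: 30.0
```

```bash
python3 held.py blue 54 623 267; python3 -c "
from h import *
to(623.3,266.7,15,76.9)"
```

```text
top parcel 435 (array([613.9, 220.6]), 64.1, 59.7, 75.9) z 0.0562
top tray 325 (array([610.2, 209.9]), 92.9, 70.1, -13.4)
scene parcel 1175 (array([624.8, 265.3]), 158.1, 60.0, 76.9) z 0.0564
scene tray 833 (array([623.4, 267.3]), 188.7, 92.5, 76.7)
at [624.6 266.6  30.8] psi 77.0 F [ 1.2 -0.6 -2.6] w 58.2 
-> shift [-0.2 -1.3 15.8] turn [ 0.09 -0.05  0.08]
```

play_rows:
  rows: [1, 0, -1.2, 5, 0, 0, 0, 1, 0, -1.2, 9, 0, 0, 0, 1, 0, -1.2, 12, 0, 0, 0, 1, 0, -1.2, 13.5, 0, 0, 0, 1, 0, -1.2, 14.5, 0, 0, 0, 1, 0, -1.2, 15, 0, 0, 0, 1, 0, -1.2, 15, 0, 0, 0]

```text
time_s: 26.92
eef_pos: [0.6227, 0.2669, 0.0151]
ee_rot: [2.458, 1.956, -0.0]
contact_force: [-3.0, -2.0, 3.9]
grip_width: 0.0576
grasp_force: 30.0
```

play_rows:
  rows: [-0.6, 0, 0, 0, 0, 0, 0, -0.6, 0, 0, 0, 0, 0, 0, -0.6, 0, 0, 0, 0, 0, 0, -0.6, 0, 0, 0, 0, 0, 0, -0.6, 0, 0, -10, 0, 0, 0, -0.6, 0, 0, -30, 0, 0, 0, -0.6, 0, 0, -60, 0, 0, 0, -1, 0, 0, -90, 0, 0, 0, -1, 0, 0, -120, 0, 0, 0, -1, 0, 0, -150, 0, 0, 0, -1, 0, 0, -180, 0, 0, 0, -1, 0, 0, -190, 0, 0, 0]

```text
time_s: 27.92
eef_pos: [0.6239, 0.2673, 0.2103]
ee_rot: [2.456, 1.955, 0.01]
contact_force: [-0.2, 0.1, 0.7]
grip_width: 0.0948
grasp_force: 0.0
```

play_rows:
  rows: [-1, -30, 0, -20, 0, 0, 0, -1, -60, 0, -20, 0, 0, 0, -1, -90, 0, -20, 0, 0, 0, -1, -120, 0, -20, 0, 0, 0, -1, -120, 0, -20, 0, 0, 0, -1, -120, 0, -20, 0, 0, 0]

```text
time_s: 28.42
eef_pos: [0.5957, 0.1487, 0.225]
ee_rot: [2.46, 1.953, 0.0]
contact_force: [-0.5, 0.2, -0.2]
grip_width: 0.0952
grasp_force: 0.0
```

```bash
python3 look.py 623 267 41 100;python3 tray.py blue 623 267; python3 - <<'E'
from h import *
p,d=snapshot("scene");cv2.imwrite("pics/s_end.png",p)
to(500,0,200,77)
E
```

```text
wrist 397 (array([621.8, 266.9]), 157.0, 59.7, 77.0) 0.0401
blue wrist tray 3815 (array([621.7, 266.8]), 189.7, 92.4, 77.0)
at [596.  150.7 224.6] psi 77.0 F [ 1.3 -0.9  0.3] w 95.4 
-> shift [-168.3  -59.7   24.6] turn [ 0.   -0.    0.04]
```

View pics/s_end.png

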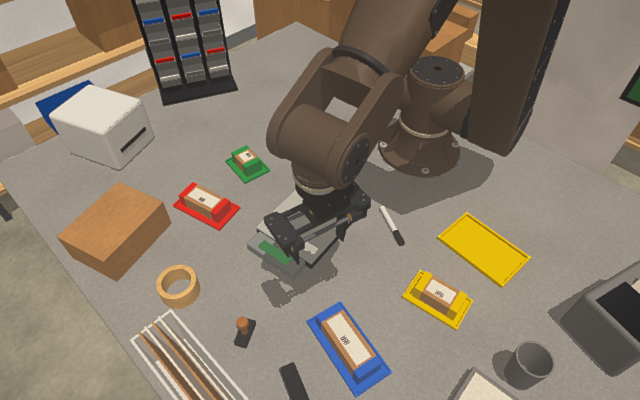

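All four parcels lie flat in their trays: green (247,160), red (206,203), yellow (438,296) and blue (348,345). The gripper is open and clear of everything.

```bash
python3 -c "
from plant import *
print(finish_job())"
```

```text
the job is handed in; nothing more can be done
None
```

All four parcels were taken off the stack from the top, set upright and lengthwise in the trays matching their tape, and released; the job was handed in after about 28 s of robot time.

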